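# Clamp the stain-paste jar and twist off its cap

### The arm

A 7-joint arm with a two-finger parallel gripper is mounted at the origin on a cart in front of the work surface, level with it; the furniture and walls round the work are solid. World frame = base frame: x ahead of the robot, y to its left, z up, the work surface at z = 0. Lengths are in m, angles in degrees, forces in N, time in s.
With the tool pointing down it reaches from about 0.4 to 0.85 m from the base axis. Payload 10.4 kg.
Tool frame: the origin (TCP) lies at the very end of the fingers, on their centre line; the grasp point (between the pads) lies 19 mm behind it; y points along the fingers, x is the direction in which the jaws open and shut, and the axes are right-handed (so a half turn about y gives the same grasp; the last joint's range is limited). The gripper opens to 87 mm and grips with 3 to 60 N. Pads are 19 mm wide; open, the fingers measure 117 mm over their backs; the gripper's body (75 mm by 190 mm) begins 51 mm behind the grasp point.
Start: joints at [69.523, 19.034, -3.707, 83.658, 1.238, 77.344, -5.071], TCP at [0.205, -0.59, 0.223] pointing down, gripper open.
Joint ranges: [-148.97, 148.97], [-28.65, 121.19], [-84.17, 76.75], [9.2, 138.47], [-72.65, 252.65], [3.7, 117.97], [-149.18, 149.18]. Speed limits (degrees/s): [127.2, 127.2, 159.86, 159.86, 180, 180, 180].

### API

Orientations are given as [roll, pitch, yaw] about the fixed x, y, z axes, in that order (R = Rz(yaw) Ry(pitch) Rx(roll)).
In Python, from cell import read_state, read_camera, finish_job, recognise gives the robot as it stands.
- The arm moves only by the tool play_rows, never from a script. Its argument "rows" is a list of rows, each a list of 5 numbers: the closure in counts, from 0 (fully open) to 255 (shut), then the shift along the world's x, y, z in m, then the turn about the world's z in degrees. In form: [[grip, x, y, z, spin], ...]. A call has exactly 5 rows; each row shifts and turns the commanded pose from where the row before left it; what a row does not reach is not made up. A row lasts 1/10 s, in which the tool goes at most 50 mm and 8.59 degrees, less where a joint would pass 70% of its speed; a pose out of reach is approached as far as the arm can. A call with a gripper value outside its range is refused whole. The fingers move at their own pace and stop on an object; the grip force is fixed at half the most. Time passes only in rows, so rows that do not move let the fingers close, or fill a call up. It gives the time, the measured TCP pose, the force and the opening at its end, in the units of the state.
- read_state(): the state, without advancing time (a new reading comes with each control period).
- read_camera(name): name is "scene" or "top" or "wrist"; returns a dict with "image" (384x512x3 uint8, red, green, blue), "range_z" (384x512 float32, m along the optical axis (not along the pixel's ray), 0 where there is no reading), "fx", "fy", "cx", "cy" (pixels), "view" (4x4, takes a point from world to camera coordinates). Camera axes: x right, y down, z forward; pixel columns grow to the right and rows downward; lengths in m; the calibration is good to about 2 mm. A picture is of the moment at which its call begins.
- finish_job(): hands the job in, once; it reports no verdict.
Trained networks look in the newest picture that a camera, given by its name, has taken for a name from the list of things; names that differ only in an ending like _2 or _b are one class to them, and where a whole thing is asked for, a point or a joint stands for the part that bears it (a point fixed in the world has none). Each returns a list of dicts, best first, with "confidence" (0 to 1); they miss things now and then, are a little off and sometimes report something else, mostly with a low value. They report only what shows in the picture. A call takes as long as a camera call. They do not tell look-alikes from the thing itself.
- recognise(camera, thing): "centre" ([column, row] in pixels, amid what is visible of it).
The state is a dict: "clock": time; "joint_positions": joint angles; "joint_vel": joint speeds; "joint_efforts": joint torques, N m; "tcp_pos": TCP position; "tcp_rot": TCP orientation; "ft_force": force on the tool from outside, world axes, zero at the start; "torque": the same for the moment, N m; "grip_width": finger opening in m.
Only numpy, scipy, OpenCV 4.12 (cv2) and the standard library are available. Lean on these libraries where they do the work, as an engineer would, in place of code of your own. Each camera call takes 0.05 s, during which the arm holds its last target.

### The job

On the folding table a square white jar stands in the grey opening stand, with the stand's gate still open. Push the gate fully shut until it snaps home on its roller catch, so that the jar cannot twist; then unscrew the jar's tight cap anticlockwise until its threads let go, and lift it off. Finish still gripping the cap, level and at rest just above the jar's mouth (clear of it by no more than 4 cm), with the jar still standing in the stand behind the shut gate and the other things on the table left where they are.

Things in the scene. Friction and masses are not known exactly. Their poses are not given: they have to be found in the camera images.
- stand: Grey steel opening stand screwed to the table; its position and heading vary. Base 134 x 182 mm, 6 mm thick; back plate 98 mm high at its +x side; hinge post front left (+y), roller catch front right (-y). Nothing on it is higher than 102 mm. Origin: on the table, under the jar's place when the gate is shut; x points from the gate to the back plate, z up
- gate_push (a point): Centre of the face of the round black rubber push pad (22 mm wide) on the outer face of the gate, near its free end, 84 mm above the table. The gate is a grey steel frame from 26 to 96 mm above the table, 135 mm long. Own axes: x is square to the gate, the way to push to shut it; -y runs along the gate from hinge to free end; z up
- gate_hinge (a point): Point on the gate's upright hinge axis (left end of the gate), 84 mm above the table; it turns with the gate and has the same axes as gate_push. The push pad's face lies at x = -7 mm, y = -116 mm from it
- gate (a joint): Gate angle, rad: 0 = shut (hard stop), grows as it swings open towards the robot. Starts at 0.65 to 0.95 and stays where left; shutting turns it anticlockwise seen from above. A spring roller resists between 0.11 and 0.05 (about 10 N at the pad), then draws it shut and holds it. On the way the gate slides the jar up to 20 mm back and squares it; shut, the jar has 2 mm of play
- jar_mouth (a point): Centre of the jar's mouth (top rim of its neck, 40 mm outside), hidden inside the cap at first: on the jar's axis, 141 mm above its underside, 147 mm above the table. The jar is loose, square, white plastic with paper labels: body 72 x 72 mm, 96 mm high, about 0.55 kg, at first loose near the front of the stand's base. Axes along its sides, z up
- cap_center (a point): Centre (half-way up) of the ribbed grey cap on the jar: 60 mm diameter, 30 mm high, 0.06 kg, z up its axis. Screwed on, it lies 8 mm below jar_mouth, 139 mm above the table; fingers have 12 mm of room below its lower edge. A tight lug cap (about 0.5 N m): with the gate open the jar just turns along with it
- cap: The same cap, origin at the centre of its lower edge, turning with it. It comes free once turned about 1.2 rad (70 degrees) anticlockwise seen from above relative to the jar, rising 3 mm on the way; it lifts straight off between 1.2 and 1.6 rad, beyond which its lugs butt on the next threads. Its skirt reaches 23 mm down over the neck
- jar: The jar, origin at the centre of its underside, axes along its sides, z up
- soap_bottle (a point): bystander: clear hand soap pump bottle, 56 x 72 x 182 mm; its mid-height point
- stain_bottle (a point): bystander: green bottle with a white cap, 47 x 58 x 186 mm; its mid-height point
- tape (a point): bystander: roll of masking tape lying flat, 96 mm, 25 mm high; its centre
- shears (a point): bystander: blue-handled scissors, 199 mm long, lying flat; their centre
- keys (a point): bystander: bunch of keys with a red tag, 84 x 118 x 8 mm; its centre
- soap_scoop (a point): bystander: white plastic scoop, 62 x 131 x 47 mm; its centre
- roller_tool (a point): bystander: blue-handled lint roller, 199 mm long, 45 mm thick; its centre
Not all that is in view belongs to the job. Leave any blue or orange look-alike of the cap alone.

How it is judged (in metres and radians):
On the way, in this order (a step that is already met when the one before it is completed fails the run):
1. the gate is shut on its roller catch while the cap is still screwed down (value of joint gate below 0.02 rad and angle between the x axis of cap_center and the x axis of jar_mouth, either way round below 0.5 rad and z of cap_center in the frame of jar_mouth below 0 m), for 0.2 s.
2. the cap has been unscrewed until its threads let go, the jar held by the shut gate (value of joint gate below 0.02 rad and angle between the x axis of cap_center and the x axis of jar_mouth, either way round above 1.05 rad), for 0.1 s.
At the end, for the whole second after the job is handed in: Fingers hold the cap (over 1 N) still and level (0.2 rad), its lower edge 2 to 45 mm above the jar's mouth, within 20 mm of the jar's axis, not touching the jar; gate shut (under 0.02 rad); jar upright (0.1 rad), not lifted over 5 mm. Gate shut first, then cap turned over 1.05 rad (z of cap_center in the frame of jar_mouth between 0.017 and 0.06 m and horizontal distance between cap_center and jar_mouth below 0.02 m and angle between cap_center's own z axis and vertical below 0.2 rad and contact force between the fingers and cap above 1 N and contact force between cap and jar below 0.05 N and linear speed of each of cap, jar below 0.03 m/s and value of joint gate below 0.02 rad and angle between jar_mouth's own z axis and vertical below 0.1 rad and height (world z) of jar_mouth below 0.152 m); the arm keeps its last pose, push and grip.
It fails at once if the jar is tipped or hauled up out of the stand (angle between jar_mouth's own z axis and vertical above 0.25 rad or height (world z) of jar_mouth above 0.162 m).
It fails at once if a bystander is shoved by more than 4 cm (distance of any of soap_bottle, stain_bottle, tape, shears, keys, soap_scoop, roller_tool from where it was at the start of the episode above 0.04 m).
It also fails if it takes over 48 s, if anything falls off the work surface, if the arm or the gripper's body presses on something with over 40 N, if the wrist force passes 120 N, or if a joint passes its speed limit or range.

## Working session

There is one attempt and no reset: what is moved stays moved. The work goes in short steps, Python scripts to look and compute and a tool call to move; the robot and the scene stay as the last step left them, time stands still between calls to the robot, and variables do not carry over. Pictures are saved under pics/ and viewed, and the job is handed in when it is done.

Besides the shell and the picture viewer there is one more tool, called after "Call:" in YAML: its name, and indented under it one key for each argument. play_rows: Moves the arm, as the interface text tells. Its arguments: {"type":"object","properties":{"rows":{"type":"array"}},"required":["rows"]}

```bash
mkdir -p pics; cat > h.py <<'E'
import numpy as np, cv2
from cell import *
def cam(n,save=None):
    c=read_camera(n)
    if save: cv2.imwrite('pics/'+save,cv2.cvtColor(c['image'],cv2.COLOR_RGB2BGR))
    return c
def world(c):
    h,w=c['range_z'].shape
    u,v=np.meshgrid(np.arange(w),np.arange(h)); z=c['range_z']
    P=np.stack([(u-c['cx'])/c['fx']*z,(v-c['cy'])/c['fy']*z,z,np.ones_like(z)],-1)
    W=P@np.linalg.inv(c['view']).T
    W[z==0]=np.nan
    return W[...,:3]
E
python3 - <<'E'
from h import *
import pickle
s=read_state();print(s)
d={}
for n in ['scene','top','wrist']:
    d[n]=cam(n,n+'0.png')
    for t in ['cap','gate_push','gate_hinge','jar','stand']:
        r=recognise(n,t); W=world(d[n])
        for q in r[:3]:
            x,y=map(int,q['centre']); print(n,t,q,W[y,x].round(3))
pickle.dump(d,open('d0.pkl','wb'))
E
```

```text
{'clock': 0.0, 'joint_positions': array([69.52294354, 19.06964514, -3.70834556, 83.70685613,  1.2397377 ,
       77.34177984, -5.07127601]), 'joint_vel': array([ 0.0427803 , -0.01760731, -0.01563244,  0.03532543, -0.0565577 ,
       -0.03836792,  0.01149006]), 'joint_efforts': array([-5.90779564e-04, -6.23251605e+01,  2.44263693e-02, -3.89908183e+01,
       -6.13830169e-02,  3.99024237e-02,  1.13415942e-04]), 'tcp_pos': array([ 0.20522742, -0.58993809,  0.2217723 ]), 'tcp_rot': array([-9.00053342e+01,  7.81710547e-02, -7.08154966e+01]), 'ft_force': array([0.52316004, 0.29914918, 0.45121389]), 'torque': array([ 0.00613504,  0.00394402, -0.01964272]), 'grip_width': 0.08697965145870716}
scene cap {'centre': [227.9, 181.9], 'confidence': 0.68} [0.605 0.168 0.027]
scene cap {'centre': [268.2, 177.1], 'confidence': 0.67} [0.6   0.018 0.153]
scene cap {'centre': [281.7, 156.7], 'confidence': 0.61} [0.768 0.02  0.031]
scene gate_push {'centre': [248.9, 200.0], 'confidence': 0.66} [0.552 0.069 0.042]
scene gate_hinge {'centre': [251.0, 201.9], 'confidence': 0.6} [0.527 0.049 0.095]
scene jar 
[... 378 characters left out ...]
]
top cap {'centre': [220.5, 189.9], 'confidence': 0.59} [0.597 0.177 0.035]
top cap {'centre': [264.2, 144.1], 'confidence': 0.5} [0.762 0.019 0.029]
top gate_push {'centre': [256.6, 207.0], 'confidence': 0.68} [0.528 0.051 0.051]
top gate_push {'centre': [266.5, 179.5], 'confidence': 0.27} [0.602 0.017 0.154]
top gate_hinge {'centre': [256.3, 204.3], 'confidence': 0.62} [0.531 0.051 0.095]
top jar {'centre': [264.8, 191.1], 'confidence': 0.68} [0.573 0.023 0.105]
top jar {'centre': [256.0, 203.5], 'confidence': 0.6} [0.535 0.051 0.09 ]
top stand {'centre': [276.4, 183.8], 'confidence': 0.79} [ 0.601 -0.018  0.099]
top stand {'centre': [157.8, 177.6], 'confidence': 0.41} [0.615 0.374 0.148]
```

```bash
python3 - <<'E'
import pickle,cv2,numpy as np
d=pickle.load(open('d0.pkl','rb'))
for n,(x,y,w,h) in {'scene':(180,110,200,150),'top':(180,110,200,150)}.items():
    im=cv2.cvtColor(d[n]['image'],cv2.COLOR_RGB2BGR)
    cv2.imwrite(f'pics/{n}crop.png',cv2.resize(im[y:y+h,x:x+w],None,fx=4,fy=4,interpolation=cv2.INTER_CUBIC))
E
```

```text
(no output)
```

View pics/scene0.png

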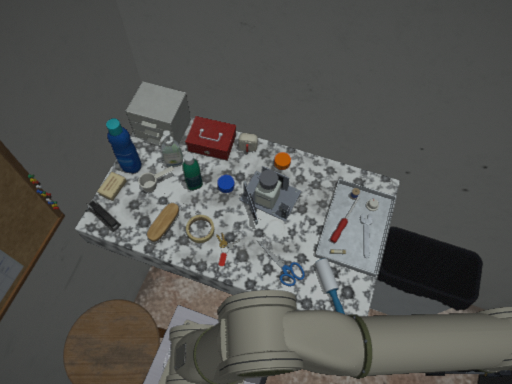

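View pics/top0.png

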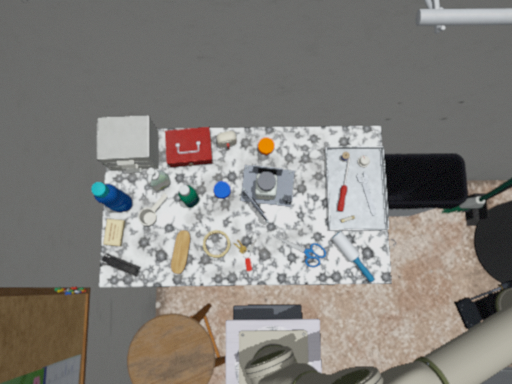

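```bash
sleep 1
```

```text
(no output)
```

View pics/topcrop.png

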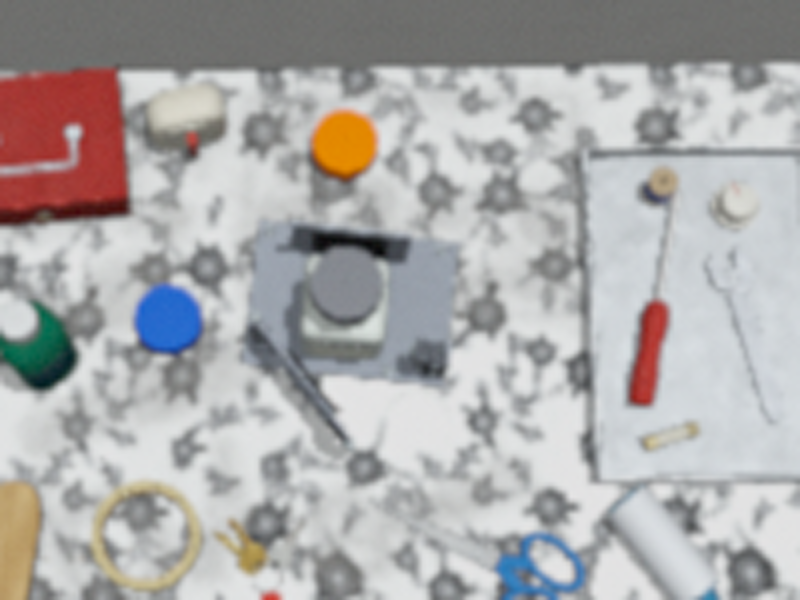

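View pics/scenecrop.png

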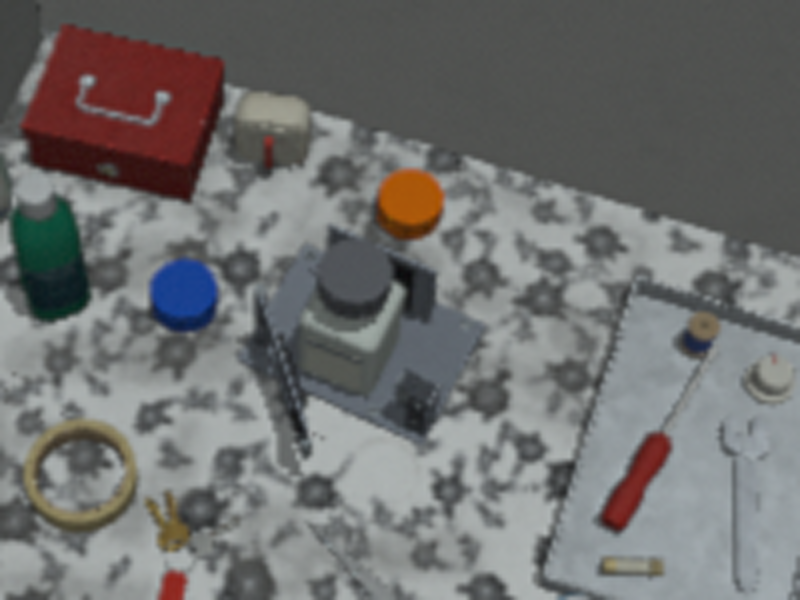

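```bash
python3 - <<'E'
import pickle,cv2,numpy as np
from h import world
d=pickle.load(open('d0.pkl','rb'))
for n in ['top','scene']:
    W=world(d[n]).reshape(-1,3)
    W=W[np.isfinite(W).all(1)]
    m=(W[:,0]>.42)&(W[:,0]<.72)&(W[:,1]>-.15)&(W[:,1]<.12)
    W=W[m]
    print(n,'depth px mm',d[n]['fx'], np.median(W[W[:,2]<.004][:,2]))
    c=W[(W[:,2]>.147)&(W[:,2]<.165)]; print('cap',len(c),c.mean(0),(c.min(0)+c.max(0))/2)
    print(cv2.minEnclosingCircle(c[:,:2].astype(np.float32)))
    g=W[(W[:,2]>.05)&(W[:,2]<.105)]
    p=g[(g[:,2]>.088)]
    print(p.round(3).tolist() if len(p)<90 else len(p))
    b=W[(W[:,2]>.004)&(W[:,2]<.012)]
    print('base',len(b),cv2.minAreaRect(b[:,:2].astype(np.float32)))
E
```

```text
top depth px mm 456.61333396750797 5.508136057597035e-05
cap 269 [0.59729976 0.01587167 0.15522995] [0.59675118 0.01704104 0.15587561]
((0.5980094075202942, 0.016004549339413643), 0.03096269816160202)
314
base 1435 ((0.5701943635940552, -0.015894517302513123), (0.268439382314682, 0.2994877099990845), 89.79962158203125)
scene depth px mm 446.6316222648652 2.878274757156518e-05
cap 255 [0.59607827 0.01626866 0.15485137] [0.59788647 0.01661305 0.15485294]
((0.5978864431381226, 0.015034224838018417), 0.0327434167265892)
349
base 1081 ((0.569933295249939, -0.01508401334285736), (0.2994157373905182, 0.2698407471179962), 0.1505132019519806)
```

```bash
python3 - <<'E'
import pickle,cv2,numpy as np
from h import world
d=pickle.load(open('d0.pkl','rb'))
out=[]
for n in ['top','scene']:
    W=world(d[n]).reshape(-1,3); W=W[np.isfinite(W).all(1)]
    W=W[(W[:,0]>.42)&(W[:,0]<.75)&(W[:,1]>-.15)&(W[:,1]<.14)]
    p=W[(W[:,2]>.086)&(W[:,2]<.106)]
    out.append((n,p))
    # base blob by color + height
    b=W[(W[:,2]>.0035)&(W[:,2]<.010)]
    out.append((n+'b',b))
img=np.full((600,800,3),255,np.uint8)
for k,(n,p) in enumerate(out):
    for q in p:
        u=int((.12-q[1])*2600);v=int((.71-q[0])*2400)
        cv2.circle(img,(u,v),2,[(0,0,255),(200,255,200),(255,0,0),(255,220,200)][k],-1)
for i in range(12):
    y=.12-i*.02;x=.71-i*.02
    cv2.putText(img,f'{y:.2f}',(int((.12-y)*2600),595),0,.4,0,1);cv2.putText(img,f'{x:.2f}',(0,int((.71-x)*2400)),0,.4,0,1)
cv2.imwrite('pics/map.png',img)
E
```

```text
(no output)
```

View pics/map.png

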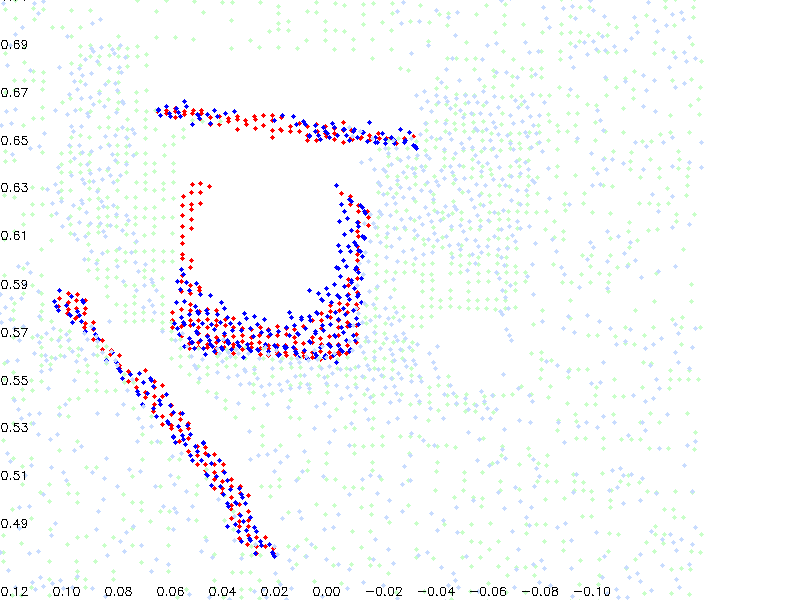

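```bash
python3 - <<'E'
import pickle,cv2,numpy as np
from h import world
d=pickle.load(open('d0.pkl','rb'))
P=[]
for n in ['top','scene']:
    W=world(d[n]).reshape(-1,3); W=W[np.isfinite(W).all(1)]; P.append(W)
W=np.vstack(P)
p=W[(W[:,2]>.086)&(W[:,2]<.106)]
g=p[(p[:,0]>.47)&(p[:,0]<.60)&(p[:,1]>.015)&(p[:,1]<.11)]
# exclude jar
g=g[(g[:,1]-.022)/(.077)*.107+.477+.03>g[:,0]]
print(len(g)); 
vx,vy,x0,y0=cv2.fitLine(g[:,:2].astype(np.float32),cv2.DIST_HUBER,0,.01,.01).ravel()
print('gate dir',vx,vy,np.degrees(np.arctan2(vy,vx)))
t=(g[:,:2]-[x0,y0])@[vx,vy]; n=(g[:,:2]-[x0,y0])@[vy,-vx]
i=np.argsort(t)
for k in range(0,len(i),8): j=i[k:k+8]; print((t[j].mean()*1e3).round(1),(n[j].min()*1e3).round(1),(n[j].max()*1e3).round(1))
e=lambda s:(x0+vx*s,y0+vy*s)
print(e(t.min()),e(t.max()))
b=p[(p[:,0]>.64)&(p[:,0]<.68)&(p[:,1]>-.04)&(p[:,1]<.07)]
l=cv2.fitLine(b[:,:2].astype(np.float32),cv2.DIST_HUBER,0,.01,.01).ravel();print('back',l,np.degrees(np.arctan2(l[1],l[0])),b.min(0),b.max(0))
# dark pad pixels
for nme in ['top','scene']:
    w=world(d[nme]); im=d[nme]['image'].astype(int).sum(2)
    m=(w[...,2]>.06)&(w[...,2]<.1)&(im<150)&(w[...,0]<.53)&(w[...,0]>.45)&(w[...,1]>0)&(w[...,1]<.08)
    print(nme,w[m].round(3)[:20])
E
```

```text
197
gate dir 0.80054754 0.5992692 36.817577
-70.9 -5.7 0.9
-65.5 -7.0 1.2
-60.9 -6.9 0.4
-56.3 -7.8 2.5
-51.0 -4.4 6.6
-47.6 -2.5 6.3
-42.5 -0.9 5.4
-37.5 -2.5 4.7
-32.3 -1.2 6.5
-26.7 -2.0 6.3
-22.0 -1.4 5.9
-15.7 -2.5 5.0
-11.4 -1.8 6.2
-6.3 -2.0 6.8
-0.5 -2.0 5.5
4.4 -3.3 7.8
9.2 -2.1 6.1
14.5 -1.9 6.2
21.8 -2.9 1.8
32.0 -3.4 0.6
42.0 -2.7 2.1
48.5 -4.3 3.0
52.1 -3.8 5.0
55.5 -5.7 4.0
59.1 -5.3 1.6
(np.float64(0.479790432478757), np.float64(0.014855483861444127)) (np.float64(0.5890944434746738), np.float64(0.09667764328652359))
back [0.13451406 0.99091166 0.65715885 0.00796755] 82.26947 [ 0.64908748 -0.03965189  0.08719316] [0.66761014 0.0594562  0.10400505]
top []
scene [[0.526 0.042 0.095]
 [0.525 0.042 0.089]
 [0.506 0.038 0.082]
 [0.504 0.027 0.094]
 [0.491 0.033 0.094]
 [0.491 0.029 0.095]
 [0.494 0.034 0.079]
 [0.488 0.028 0.094]
 [0.489 0.025 0.095]
 [0.484 0.027 0.096]
 [0.485 0.024 0.095]
 [0.486 0.027 0.085]
 [0.485 0.024 0.09 ]
 [0.48  0.022 0.093]
 [0.483 0.019 0.089]
 [0.481 0.022 0.082]
 [0.481 0.019 0.084]
 [0.482 0.019 0.075]]
```

Call:
play_rows:
  rows:
    - [255,0.03,0.025,0,-1.4]
    - [255,0.03,0.025,0,-1.4]
    - [255,0.03,0.025,0,-1.4]
    - [255,0.03,0.025,0,-1.4]
    - [255,0.03,0.025,0,-1.4]

```text
clock: 1.4
tcp_pos: [0.3564, -0.4642, 0.2228]
tcp_rot: [-90.0, -0.0, -77.9]
ft_force: [-0.0, 0.0, 0.6]
grip_width: 0.0551
```

Call:
play_rows:
  rows:
    - [255,0.007,0.035,0,0]
    - [255,0.007,0.035,0,0]
    - [255,0.007,0.035,0,0]
    - [255,0.007,0.035,0,0]
    - [255,0.007,0.035,0,0]

```text
clock: 1.9
tcp_pos: [0.3905, -0.2889, 0.2227]
tcp_rot: [-90.0, -0.0, -77.8]
ft_force: [0.7, 0.4, 1.2]
grip_width: 0.0147
```

Call:
play_rows:
  rows:
    - [255,0.007,0.035,0,0]
    - [255,0.007,0.035,0,0]
    - [255,0.007,0.035,0,0]
    - [255,0.007,0.035,0,0]
    - [255,0.007,0.035,0,0]

```text
clock: 2.4
tcp_pos: [0.4255, -0.1139, 0.2228]
tcp_rot: [-90.0, -0.0, -77.8]
ft_force: [0.9, -0.2, 0.3]
grip_width: 0.0006
```

Call:
play_rows:
  rows:
    - [255,0.007,0.035,0,0]
    - [255,0.007,0.035,0,0]
    - [255,0.007,0.035,0,0]
    - [255,0.007,0.035,0,0]
    - [255,0,0.0,0,0]

```text
clock: 2.9
tcp_pos: [0.4537, 0.0296, 0.223]
tcp_rot: [-89.9, 0.0, -77.4]
ft_force: [0.2, -0.8, -0.3]
grip_width: 0.0007
```

```bash
python3 - <<'E'
from h import *
s=read_state();print({k:np.round(v,3) for k,v in s.items()})
cam('wrist','w1.png')
E
```

```text
{'clock': np.float64(2.9), 'joint_positions': array([ 28.932,  -0.957, -37.412, 106.398,  -0.662,  74.287, -85.724]), 'joint_vel': array([ 2.243, -0.602,  4.493,  1.04 ,  0.967,  0.583,  4.782]), 'joint_efforts': array([-8.3600e-01, -3.0408e+01, -5.1600e-01, -3.8655e+01,  3.6000e-02,
       -1.6800e-01, -1.3550e+00]), 'tcp_pos': array([0.454, 0.03 , 0.223]), 'tcp_rot': array([-8.9920e+01,  5.0000e-02, -7.7426e+01]), 'ft_force': array([ 0.239, -0.81 , -0.275]), 'torque': array([-0.03 ,  0.046, -0.038]), 'grip_width': np.float64(0.001)}
```

View pics/w1.png

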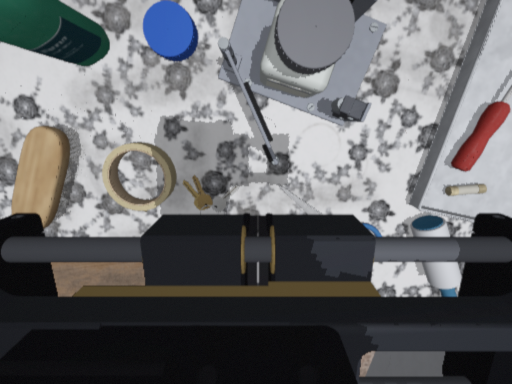

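Call:
play_rows:
  rows:
    - [255,0.001,0.02,0,0]
    - [255,0.001,0.02,-0.02,0]
    - [255,0,0,-0.04,0]
    - [255,0,0,-0.04,0]
    - [255,0,0,-0.025,0]

```text
clock: 3.45
tcp_pos: [0.4542, 0.0633, 0.0951]
tcp_rot: [-90.1, -0.0, -77.9]
ft_force: [-0.2, 0.2, 0.3]
grip_width: 0.0001
```

Call:
play_rows:
  rows:
    - [255,0,0,-0.018,0]
    - [255,0,0,0,0]
    - [255,0,0,0,0]
    - [255,0,0,0,0]
    - [255,0,0,0,0]

```text
clock: 3.95
tcp_pos: [0.4562, 0.0645, 0.0807]
tcp_rot: [-89.9, -0.0, -77.8]
ft_force: [0.1, 0.2, -0.0]
grip_width: 0.0005
```

```bash
python3 - <<'E'
from h import *
import pickle
s=read_state();print({k:np.round(v,3) for k,v in s.items() if k in('tcp_pos','tcp_rot','ft_force')})
cam('wrist','w2.png')
for n in ['top','scene']:
    c=cam(n); im=cv2.cvtColor(c['image'],cv2.COLOR_RGB2BGR)[110:260,180:380]
    cv2.imwrite(f'pics/{n}2.png',cv2.resize(im,None,fx=4,fy=4,interpolation=cv2.INTER_CUBIC))
E
```

```text
{'tcp_pos': array([0.456, 0.065, 0.081]), 'tcp_rot': array([-8.9891e+01, -4.3000e-02, -7.7841e+01]), 'ft_force': array([ 0.054,  0.198, -0.002])}
```

View pics/w2.png

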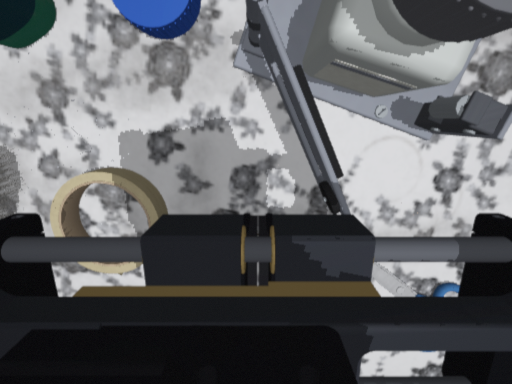

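View pics/scene2.png

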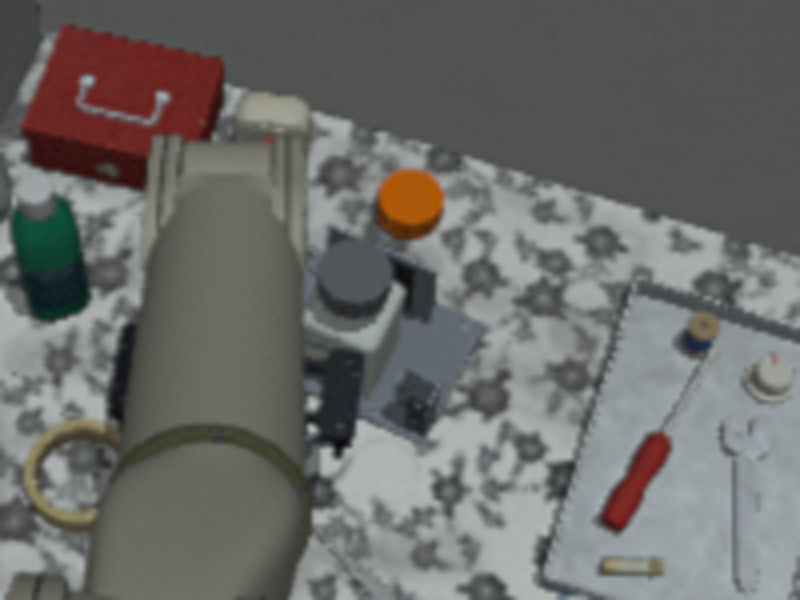

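```bash
python3 - <<'E'
import numpy as np
H=np.array([.582,.0965])
cur=np.array([.456,.0645])
for ps in [-53,-47,-41,-35,-29,-23,-17,-14,-11,-7.7]:
    p=np.radians(ps);x=np.array([np.cos(p),np.sin(p)]);y=np.array([-np.sin(p),np.cos(p)])
    d=p+np.radians(77.8);h=.015*np.cos(d)+.0095*np.sin(d)
    q=H-(.007+h)*x-.111*y
    print(ps,q.round(4),(q-cur).round(4)); cur=q
E
```

```text
-53 [0.4785 0.0493] [ 0.0225 -0.0152]
-47 [0.4839 0.0389] [ 0.0054 -0.0104]
-41 [0.4905 0.0289] [ 0.0066 -0.01  ]
-35 [0.4983 0.0196] [ 0.0078 -0.0093]
-29 [0.5072 0.0111] [ 0.0089 -0.0085]
-23 [0.5171 0.0035] [ 0.0099 -0.0076]
-17 [ 0.5279 -0.003 ] [ 0.0108 -0.0065]
-14 [ 0.5337 -0.0058] [ 0.0057 -0.0028]
-11 [ 0.5396 -0.0083] [ 0.0059 -0.0025]
-7.7 [ 0.5463 -0.0107] [ 0.0067 -0.0023]
```

Call:
play_rows:
  rows:
    - [255,0.006,-0.004,0,0]
    - [255,0.006,-0.004,0,0]
    - [255,0.006,-0.004,0,0]
    - [255,0.0045,-0.003,0,0]
    - [255,0.0,0.0,0,0]

```text
clock: 4.6
tcp_pos: [0.4785, 0.0491, 0.0795]
tcp_rot: [-90.0, 0.0, -77.9]
ft_force: [-0.3, 0.1, 0.4]
grip_width: 0.0005
```

Call:
play_rows:
  rows:
    - [255,0.0018,-0.0035,0,0]
    - [255,0.0018,-0.0035,0,0]
    - [255,0.0018,-0.0035,0,0]
    - [255,0.0033,-0.005,0,0]
    - [255,0.0033,-0.005,0,0]

```text
clock: 5.1
tcp_pos: [0.4902, 0.0287, 0.0796]
tcp_rot: [-90.0, -0.0, -77.8]
ft_force: [-0.1, 0.5, 0.1]
grip_width: 0.0005
```

Call:
play_rows:
  rows:
    - [255,0.0039,-0.0046,0,0]
    - [255,0.0039,-0.0046,0,0]
    - [255,0.0044,-0.0043,0,0]
    - [255,0.0044,-0.0043,0,0]
    - [255,0.0,0.0,0,0]

```text
clock: 5.6
tcp_pos: [0.5069, 0.0109, 0.0795]
tcp_rot: [-90.0, 0.0, -77.9]
ft_force: [-0.2, 1.3, 0.2]
grip_width: 0.0008
```

```bash
python3 - <<'E'
from h import *
cam('wrist','w3.png')
E
```

```text
(no output)
```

View pics/w3.png

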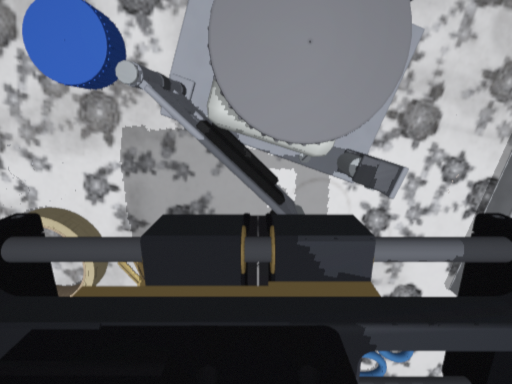

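Call:
play_rows:
  rows:
    - [255,0.005,-0.0038,0,0]
    - [255,0.005,-0.0038,0,0]
    - [255,0.0054,-0.0033,0,0]
    - [255,0.0054,-0.0032,0,0]
    - [255,0.0,0.0,0,0]

```text
clock: 6.15
tcp_pos: [0.5281, -0.0035, 0.0795]
tcp_rot: [-90.0, -0.0, -77.9]
ft_force: [-0.1, 0.1, 0.6]
grip_width: 0.0005
```

Call:
play_rows:
  rows:
    - [255,0.0028,-0.0014,0,0]
    - [255,0.0029,-0.0014,0,0]
    - [255,0.003,-0.0013,0,0]
    - [255,0.0029,-0.0012,0,0]
    - [255,0.0,0.0,0,0]

```text
clock: 6.65
tcp_pos: [0.5387, -0.0077, 0.0795]
tcp_rot: [-90.1, 0.0, -77.8]
ft_force: [-2.5, 2.4, 2.0]
grip_width: 0.0004
```

```bash
python3 - <<'E'
from h import *
cam('wrist','w4.png')
E
```

```text
(no output)
```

View pics/w4.png

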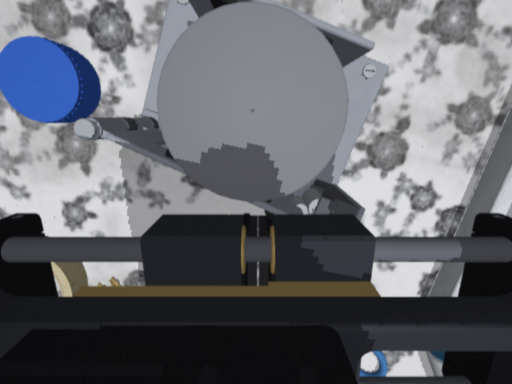

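Call:
play_rows:
  rows:
    - [255,0.002,-0.0005,0,0]
    - [255,0.002,-0.0005,0,0]
    - [255,0.002,-0.0005,0,0]
    - [255,0.0,0.0,0,0]
    - [255,0.0,0.0,0,0]

```text
clock: 7.2
tcp_pos: [0.5436, -0.009, 0.0793]
tcp_rot: [-90.2, 0.0, -77.8]
ft_force: [-8.1, 3.7, 5.1]
grip_width: 0.0004
```

Call:
play_rows:
  rows:
    - [255,0.001,0,0,0]
    - [255,0.001,0,0,0]
    - [255,0.001,0,0,0]
    - [255,0.0,0.0,0,0]
    - [255,0.0,0.0,0,0]

```text
clock: 7.7
tcp_pos: [0.5474, -0.0098, 0.0794]
tcp_rot: [-90.1, -0.0, -77.8]
ft_force: [-5.8, 0.9, 2.1]
grip_width: 0.0006
```

Force peaked and dropped; keep going until the hard stop.

Call:
play_rows:
  rows:
    - [255,0.001,0,0,0]
    - [255,0.001,0,0,0]
    - [255,0.001,0,0,0]
    - [255,0.0,0.0,0,0]
    - [255,0.0,0.0,0,0]

```text
clock: 8.2
tcp_pos: [0.5496, -0.0102, 0.0793]
tcp_rot: [-90.2, -0.0, -77.8]
ft_force: [-10.8, -1.6, 6.5]
grip_width: 0.0006
```

Call:
play_rows:
  rows:
    - [255,0.001,0,0,0]
    - [255,0.001,0,0,0]
    - [255,0.001,0,0,0]
    - [255,0.0,0.0,0,0]
    - [255,0.0,0.0,0,0]

```text
clock: 8.7
tcp_pos: [0.5501, -0.0103, 0.0791]
tcp_rot: [-90.5, -0.0, -77.9]
ft_force: [-23.1, -1.1, 16.5]
grip_width: 0.0006
```

Call:
play_rows:
  rows:
    - [255,-0.01,0.002,0,0]
    - [255,-0.02,0.003,0,0]
    - [255,-0.03,0,0,0]
    - [100,-0.03,0,0.03,0]
    - [0,0,0.0,0.05,0]

```text
clock: 9.2
tcp_pos: [0.4589, -0.0048, 0.1572]
tcp_rot: [-90.4, 0.0, -77.8]
ft_force: [1.8, -0.5, 0.8]
grip_width: 0.0097
```

Call:
play_rows:
  rows:
    - [0,0,0,0.04,0]
    - [0,0,0,0,0]
    - [0,0,0,0,0]
    - [0,0,0,0,0]
    - [0,0,0,0,0]

```text
clock: 9.7
tcp_pos: [0.4634, -0.0045, 0.1984]
tcp_rot: [-90.1, 0.0, -77.8]
ft_force: [0.6, -0.2, -0.0]
grip_width: 0.0485
```

```bash
python3 - <<'E'
from h import *
import pickle
d={n:cam(n,n+'5.png') for n in ['top','scene','wrist']}
pickle.dump(d,open('d5.pkl','wb'))
for n in d:
    W=world(d[n]).reshape(-1,3); W=W[np.isfinite(W).all(1)]
    W=W[(W[:,0]>.5)&(W[:,0]<.72)&(W[:,1]>-.15)&(W[:,1]<.14)]
    c=W[(W[:,2]>.147)&(W[:,2]<.165)]; 
    if len(c)>20: print(n,len(c),(c.min(0)+c.max(0))/2,cv2.minEnclosingCircle(c[:,:2].astype(np.float32)))
    g=W[(W[:,2]>.088)&(W[:,2]<.1)&(W[:,0]<.61)]
    print(len(g)); 
print(read_state()['tcp_pos'],read_state()['joint_positions'])
im=cv2.cvtColor(d['top']['image'],cv2.COLOR_RGB2BGR)[110:260,180:380]
cv2.imwrite('pics/top5c.png',cv2.resize(im,None,fx=4,fy=4,interpolation=cv2.INTER_CUBIC))
E
```

```text
top 186 [0.62514609 0.01035975 0.15537158] ((0.6171286702156067, 0.010253719985485077), 0.03048890456557274)
27
15
wrist 2802 [0.60101476 0.01040319 0.15243803] ((0.6113831400871277, 0.01047476101666689), 0.03022851049900055)
2082
[ 0.46359977 -0.0044546   0.19883658] [ 32.77878558   1.68891843 -37.95786803 107.16844386   1.06733993
  71.56840529 -83.31303768]
```

View pics/wrist5.png

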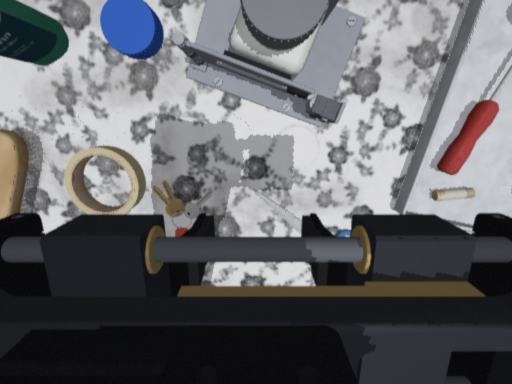

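View pics/top5c.png

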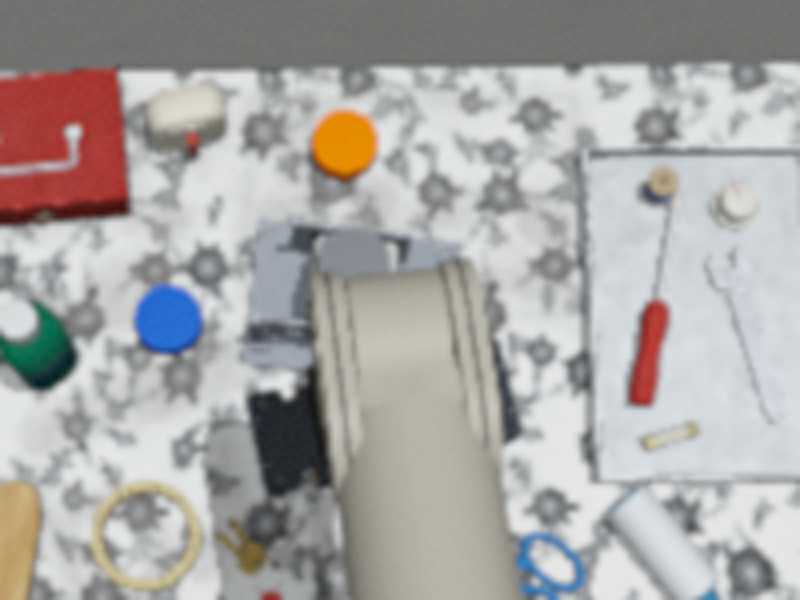

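Call:
play_rows:
  rows:
    - [0,0.02,0.003,0,0]
    - [0,0.02,0.003,0,0]
    - [0,0.02,0.003,0,0]
    - [0,0,0,0,0]
    - [0,0,0.0,0,0]

```text
clock: 10.35
tcp_pos: [0.5235, 0.0047, 0.1989]
tcp_rot: [-90.1, 0.1, -77.8]
ft_force: [-0.3, 0.4, 0.8]
grip_width: 0.0866
```

```bash
python3 - <<'E'
from h import *
from scipy.optimize import least_squares
c=cam('wrist','w6.png');W=world(c)
print(read_state()['tcp_pos'],read_state()['grip_width'])
A=W.reshape(-1,3);A=A[np.isfinite(A).all(1)]
A=A[(A[:,0]>.5)&(A[:,0]<.75)&(A[:,1]>-.15)&(A[:,1]<.14)]
t=A[(A[:,2]>.150)&(A[:,2]<.16)]; print('top z',np.median(t[:,2]),len(t),t.min(0),t.max(0))
hull=cv2.convexHull(t[:,:2].astype(np.float32))[:,0]
r=least_squares(lambda p:np.hypot(*(hull-p[:2]).T)-p[2],[.617,.01,.03],loss='soft_l1',f_scale=.001);print(r.x,np.abs(r.fun).max())
g=A[(A[:,2]>.090)&(A[:,2]<.1)]
g1=g[(g[:,0]<.60)&(g[:,0]>.53)]
l=cv2.fitLine(g1[:,:2].astype(np.float32),cv2.DIST_HUBER,0,.01,.01).ravel();print('gate',l,np.degrees(np.arctan2(l[1],l[0])),len(g1),g1.min(0),g1.max(0))
g2=g[(g[:,0]>.63)]
if len(g2)>20:
  l=cv2.fitLine(g2[:,:2].astype(np.float32),cv2.DIST_HUBER,0,.01,.01).ravel();print('back',l,np.degrees(np.arctan2(l[1],l[0])),len(g2),g2.min(0),g2.max(0))
E
```

```text
[0.52329619 0.00459041 0.19910805] 0.08666079315973407
top z 0.15505517867537466 5702 [ 0.58570216 -0.01922466  0.15004243] [0.64594929 0.04146426 0.15752812]
[0.61596434 0.01128765 0.03025607] 0.0006725732104432558
gate [0.1375749 0.9904914 0.5778698 0.03282  ] 82.09245 1398 [ 0.56031644 -0.03465451  0.09007304] [0.59996628 0.09451738 0.09999907]
back [0.11922561 0.9928672  0.65716815 0.00898822] 83.15258 696 [ 0.63580848 -0.03949687  0.09007656] [0.66731972 0.06265961 0.09996179]
```

View pics/w6.png

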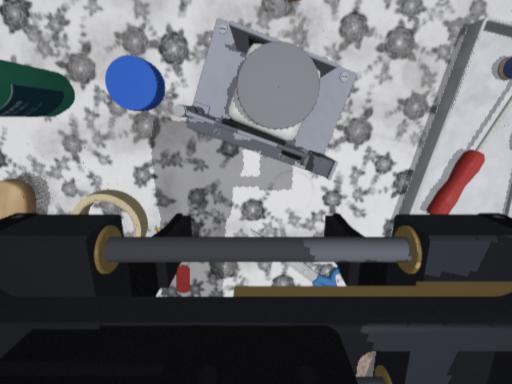

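Call:
play_rows:
  rows:
    - [0,0.03,0.002,0,0]
    - [0,0.03,0.002,0,0]
    - [0,0.0325,0.0025,0,0]
    - [0,0,0,0,0]
    - [0,0,0.0,-0.01,0]

```text
clock: 10.9
tcp_pos: [0.6165, 0.0113, 0.1901]
tcp_rot: [-89.9, 0.0, -77.8]
ft_force: [-0.4, 0.3, 0.3]
grip_width: 0.0868
```

Call:
play_rows:
  rows:
    - [0,0,0,-0.02,0]
    - [0,0,0,-0.02,0]
    - [0,0,0,-0.02,0]
    - [0,0,0,-0.008,0]
    - [0,0,0.0,0,0]

```text
clock: 11.4
tcp_pos: [0.6149, 0.0106, 0.1206]
tcp_rot: [-90.1, -0.0, -77.8]
ft_force: [1.1, 0.3, -0.0]
grip_width: 0.0867
```

```bash
python3 - <<'E'
from h import *
s=read_state();print(s['tcp_pos'],s['tcp_rot'],s['ft_force'],s['joint_positions'])
E
```

```text
[0.61492465 0.01057781 0.1206244 ] [-9.01227365e+01 -1.07389865e-02 -7.78191220e+01] [ 1.13476468  0.33517015 -0.04456904] [ 22.86817666  26.42021593 -36.3190394   90.72963645  16.47942559
  68.41459562 -94.55269565]
```

Call:
play_rows:
  rows:
    - [255,0.001,0.0005,0,0]
    - [255,0,0,0,0]
    - [255,0,0,0,0]
    - [255,0,0,0,0]
    - [255,0,0.0,0,0]

```text
clock: 11.9
tcp_pos: [0.6178, 0.0108, 0.1221]
tcp_rot: [-89.9, -0.1, -77.8]
ft_force: [1.0, -2.9, 2.6]
grip_width: 0.0596
```

Call:
play_rows:
  rows:
    - [255,0,0,0,0]
    - [255,0,0,0,0]
    - [255,0,0,0,0]
    - [255,0,0,0,0]
    - [255,0,0.0,0,0]

```text
clock: 12.4
tcp_pos: [0.6178, 0.0111, 0.122]
tcp_rot: [-89.9, -0.0, -77.8]
ft_force: [0.6, -3.5, 5.3]
grip_width: 0.0599
```

Call:
play_rows:
  rows:
    - [255,0,0,0.0002,4]
    - [255,0,0,0.0002,4]
    - [255,0,0,0.0002,4]
    - [255,0,0,0.0002,4]
    - [255,0,0.0,0.0002,4]

```text
clock: 12.9
tcp_pos: [0.6171, 0.0123, 0.1224]
tcp_rot: [-90.0, 0.1, -57.6]
ft_force: [0.0, -0.1, 3.1]
grip_width: 0.0599
```

```bash
python3 - <<'E'
from h import *
s=read_state();print(s['tcp_pos'],s['tcp_rot'],s['ft_force'],s['torque'],s['joint_positions'],s['grip_width'])
cam('wrist','w7.png')
E
```

```text
[0.6170729  0.01226828 0.12242122] [-8.99998630e+01  6.87046576e-02 -5.76484361e+01] [ 0.02901996 -0.10994051  3.08297265] [-0.02996394  0.1367918  -0.33935132] [ 25.29264026  27.47028966 -39.93928977  90.21780832  18.41228746
  69.09752056 -75.74495218] 0.05992908079029481
```

View pics/w7.png

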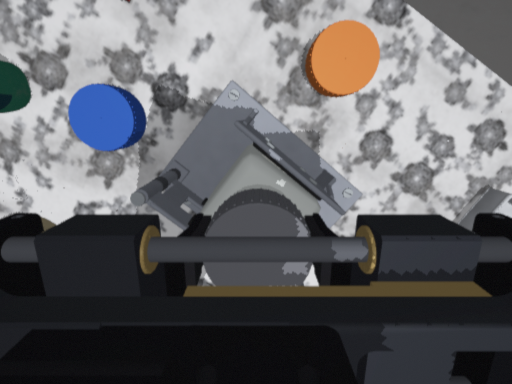

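Call:
play_rows:
  rows:
    - [255,0,0,0.0002,4]
    - [255,0,0,0.0002,4]
    - [255,0,0,0.0002,4]
    - [255,0,0,0.0002,4]
    - [255,0,0.0,0.0002,4]

```text
clock: 13.45
tcp_pos: [0.617, 0.0121, 0.1232]
tcp_rot: [-90.0, 0.1, -37.7]
ft_force: [0.2, -0.6, -0.6]
grip_width: 0.0597
```

Call:
play_rows:
  rows:
    - [255,0,0,0.0002,4]
    - [255,0,0,0.0002,4]
    - [255,0,0,0.0002,4]
    - [255,0,0,0.0002,4]
    - [255,0,0.0,0.0002,4]

```text
clock: 13.95
tcp_pos: [0.6167, 0.0122, 0.124]
tcp_rot: [-90.0, 0.1, -17.7]
ft_force: [1.1, -0.1, -0.3]
grip_width: 0.06
```

```bash
python3 - <<'E'
from h import *
s=read_state();print(s['tcp_pos'],s['tcp_rot'],s['ft_force'],s['torque'],s['joint_positions'],s['grip_width'])
E
```

```text
[0.61672726 0.01218357 0.12395589] [-8.99805257e+01  8.90810172e-02 -1.76937484e+01] [ 1.09843678 -0.14691149 -0.32377081] [-0.01799544 -0.10317124  0.05115116] [ 30.32120439  29.65568565 -47.25223435  89.87849894  22.5987482
  70.54557388 -38.52478241] 0.059958714765846216
```

Call:
play_rows:
  rows:
    - [255,0,0,0.0002,4]
    - [255,0,0,0.0002,4]
    - [255,0,0,0,4]
    - [255,0,0,0,4]
    - [255,0,0.0,0,4]

```text
clock: 14.45
tcp_pos: [0.6168, 0.0122, 0.1244]
tcp_rot: [-89.9, 0.1, 2.3]
ft_force: [-0.4, 0.4, -1.1]
grip_width: 0.0597
```

```bash
python3 - <<'E'
from h import *
s=read_state();print(s['tcp_pos'],s['tcp_rot'],s['ft_force'],s['torque'],s['joint_positions'],s['grip_width'])
cam('wrist','w8.png')
E
```

```text
[0.61678449 0.01221452 0.12440583] [-8.99487569e+01  6.97074781e-02  2.30550880e+00] [-0.37646234  0.3629156  -1.07684901] [-0.0102722  -0.07983723  0.01666613] [ 32.75011499  31.01764057 -50.98332631  89.7270112   24.92532649
  71.3656791  -20.02180921] 0.05968161877925414
```

View pics/w8.png

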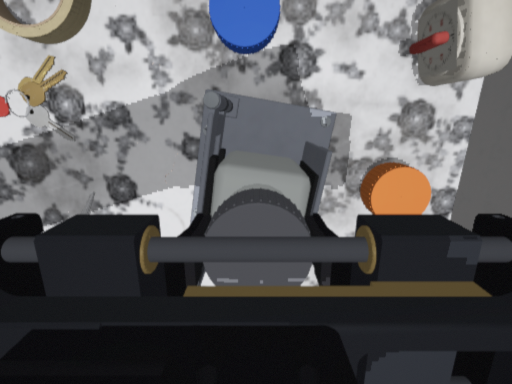

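Call:
play_rows:
  rows:
    - [255,0,0,0.001,0]
    - [255,0,0,0.001,0]
    - [255,0,0,0.001,0]
    - [255,0,0,0,0]
    - [255,0,0.0,0,0]

```text
clock: 15.0
tcp_pos: [0.6174, 0.0115, 0.128]
tcp_rot: [-90.0, -0.0, 2.2]
ft_force: [0.2, -0.3, -0.4]
grip_width: 0.0598
```

Call:
play_rows:
  rows:
    - [255,0,0,0.002,0]
    - [255,0,0,0.002,0]
    - [255,0,0,0.002,0]
    - [255,0,0,0,0]
    - [255,0,0.0,0,0]

```text
clock: 15.5
tcp_pos: [0.6174, 0.0115, 0.134]
tcp_rot: [-90.0, -0.0, 2.2]
ft_force: [0.2, -0.1, -0.8]
grip_width: 0.0599
```

Call:
play_rows:
  rows:
    - [255,0,0,0.006,0]
    - [255,0,0,0.006,0]
    - [255,0,0,0.006,0]
    - [255,0,0,0.006,0]
    - [255,0,0.0,0.006,0]

```text
clock: 16.0
tcp_pos: [0.6175, 0.0115, 0.1647]
tcp_rot: [-90.0, -0.0, 2.2]
ft_force: [0.7, 0.4, -0.4]
grip_width: 0.0594
```

Call:
play_rows:
  rows:
    - [255,0,0,0,0]
    - [255,0,0,0,0]
    - [255,0,0,0,0]
    - [255,0,0,0,0]
    - [255,0,0.0,0,0]

```text
clock: 16.5
tcp_pos: [0.6173, 0.0114, 0.1638]
tcp_rot: [-90.0, 0.0, 2.2]
ft_force: [0.0, 0.6, -0.3]
grip_width: 0.06
```

```bash
python3 - <<'E'
from h import *
s=read_state();print(s['tcp_pos'],s['tcp_rot'],s['ft_force'],s['torque'],s['grip_width'],s['joint_vel'])
import pickle
d={n:cam(n,n+'9.png') for n in ['top','scene','wrist']}
pickle.dump(d,open('d9.pkl','wb'))
W=world(d['wrist']);A=W.reshape(-1,3);A=A[np.isfinite(A).all(1)]
A=A[(np.abs(A[:,0]-.6165)<.06)&(np.abs(A[:,1]-.0115)<.06)]
print(np.histogram(A[:,2],bins=np.arange(0,.26,.01)))
B=W.reshape(-1,3);B=B[np.isfinite(B).all(1)]
g=B[(B[:,2]>.088)&(B[:,2]<.1)&(B[:,0]<.60)&(B[:,0]>.54)&(B[:,1]<.105)&(B[:,1]>.0)]
if len(g)>20:
  l=cv2.fitLine(g[:,:2].astype(np.float32),cv2.DIST_HUBER,0,.01,.01).ravel();print('gate',l,np.degrees(np.arctan2(l[1],l[0])),len(g),g.min(0),g.max(0))
for n in ['top','scene']:
  im=cv2.cvtColor(d[n]['image'],cv2.COLOR_RGB2BGR)[110:260,180:380]
  cv2.imwrite(f'pics/{n}9c.png',cv2.resize(im,None,fx=4,fy=4,interpolation=cv2.INTER_CUBIC))
E
```

```text
[0.61728222 0.01144402 0.16375171] [-8.99988590e+01  1.53183280e-02  2.18478641e+00] [ 0.00857754  0.57393189 -0.26933085] [-0.02835296 -0.14184171  0.0131501 ] 0.060048515900640344 [-0.06043542 -0.11011046 -0.01916851 -0.0408112  -0.0599654   0.07759057
  0.07940856]
(array([1768,   51,   98,  127,  221,  131,  147,  182,  283, 2145, 1692,
        167,   79,  181,    0,    0,  154,  563,  737, 5548,  161,  782,
        471,  756, 4463]), array([0.  , 0.01, 0.02, 0.03, 0.04, 0.05, 0.06, 0.07, 0.08, 0.09, 0.1 ,
       0.11, 0.12, 0.13, 0.14, 0.15, 0.16, 0.17, 0.18, 0.19, 0.2 , 0.21,
       0.22, 0.23, 0.24, 0.25]))
gate [0.07958173 0.9968283  0.5768354  0.02020498] 85.43547 1221 [5.68868504e-01 1.20717943e-04 8.80819320e-02] [0.59989592 0.09927484 0.09999232]
```

View pics/wrist9.png

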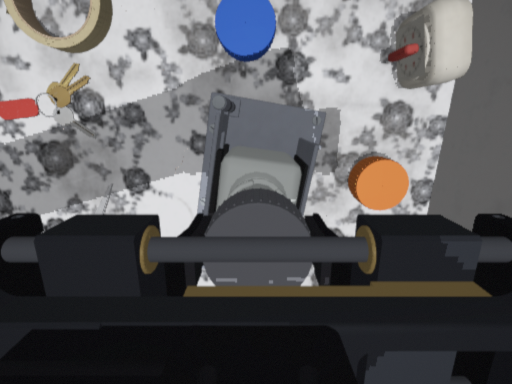

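View pics/scene9c.png

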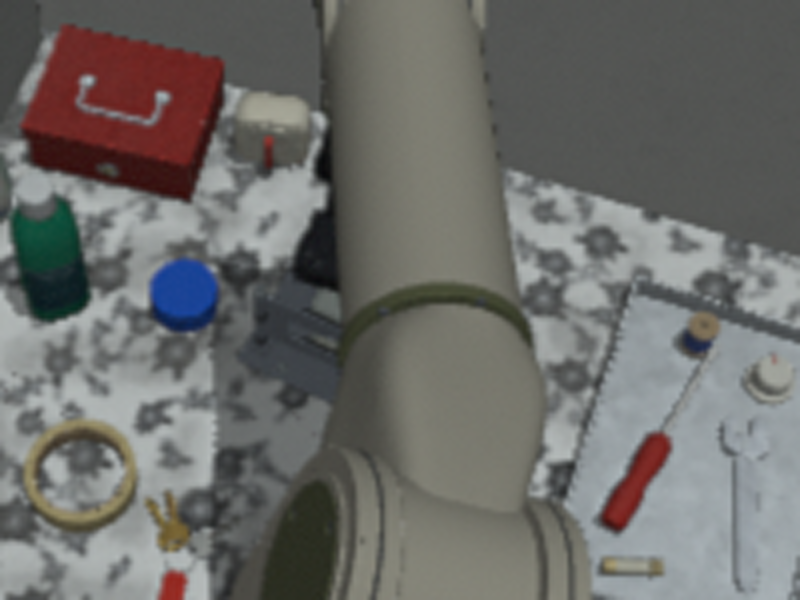

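```bash
python3 - <<'E'
from h import *
import pickle
d=pickle.load(open('d9.pkl','rb'))
W=world(d['wrist'])
B=W.reshape(-1,3);B=B[np.isfinite(B).all(1)]
t=B[(B[:,2]>.193)&(B[:,2]<.2)&(np.hypot(B[:,0]-.617,B[:,1]-.0115)<.04)];print('cap top',np.median(t[:,2]),t.min(0),t.max(0))
s=B[(B[:,2]>.094)&(B[:,2]<.108)&(B[:,0]>.585)&(B[:,0]<.645)&(B[:,1]>.01)&(B[:,1]<.07)];print('shoulder',np.median(s,0),len(s),np.percentile(s[:,1],[2,98]))
for lo,hi in [(.09,.1)]:
  g=B[(B[:,2]>lo)&(B[:,2]<hi)&(B[:,0]<.592)&(B[:,0]>.55)&(B[:,1]<.105)&(B[:,1]>.0)]
  for y in np.arange(0,.1,.01):
    q=g[(g[:,1]>=y)&(g[:,1]<y+.01)]
    if len(q)>5: print(y.round(3),len(q),np.percentile(q[:,0],[2,50,98]).round(4))
# same from earlier frame for the shut gate
E
```

```text
cap top 0.19687202258431352 [ 0.57866842 -0.00755146  0.19301487] [0.65458441 0.04197449 0.19980058]
shoulder [0.61070134 0.03859967 0.10155797] 1824 [0.01706365 0.04938114]
0.0 130 [0.5691 0.5745 0.5825]
0.01 151 [0.5706 0.5757 0.5847]
0.02 155 [0.5718 0.5774 0.5856]
0.03 163 [0.5728 0.5785 0.5879]
0.04 198 [0.5745 0.5811 0.5914]
0.05 100 [0.5754 0.579  0.5908]
0.06 67 [0.5763 0.579  0.5812]
0.07 66 [0.5781 0.5806 0.5824]
0.08 71 [0.5791 0.5815 0.5859]
0.09 24 [0.5843 0.5874 0.5883]
```

```bash
python3 -c "
from cell import *
print(finish_job())"
```

```text
the job is handed in; nothing more can be done
None
```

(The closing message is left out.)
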